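Trap the oak blank in the stop fence

TASK

Get the oak blank ready for marking out in the stop fence: first push it across the bench until its long side lies flush along the front of the dark wooden fence. Then push the red sliding stop along the fence until it butts against the blank and the blank's other end is tight against the fixed end stop at the left. Only push: never lift the blank off the bench, leave the other things where they are, and finish clear.

Things in the scene. Friction and masses are not known exactly. Their poses are not given: they have to be found in the camera images.
- oak_blank: the workpiece: loose plain light-brown oak block, 45 (its x) x 120 (its y) x 32 high (mm), about 0.13 kg; origin under its centre. Starts on the bench in front of the fence (robot's side), 3 to 6 cm off it and up to 0.3 rad askew, between the end stop and the sliding stop. Once flush and tight its origin is at x = -22.5, y = +60 mm in the fence's frame.
- fence: dark wooden fence, white graduations on top, fixed to the bench; its place and turn vary. Origin on the bench in the plane of its front face; +x points into the fence, away from the robot, +y left along it. 24 thick, 36 high, y -195 to +140 mm. The fixed end stop at its left end is a dark block 36 high, 52 mm out in front (x -52 to 0, y 120 to 140): it stops things at y = +120.
- sliding_stop (a joint): red sliding stop on the fence; m, 0 far right, grows to the left (fence +y), range 0 to 0.2, starts 0 to 0.035; left face at fence y = -0.15 + value (value 0.15 when all is tight). 2 N friction, no spring, stays put. Its block stands in front of the fence (x -50 to 0 mm, 22 thick along y, up to 48 high, 2 mm gap below): push its right face. The black knob over the fence reaches 58 mm high.
- stop_face (a point): the middle of the sliding stop's left face, the one that meets the blank: 25 mm in front of the fence, 20 mm above the bench; its axes are those of the fence. The right face is 22 mm to its right (fence -y).
- tape: bystander: masking tape roll, cream, lying flat, 100x98x25; origin under its centre
- cork_block: bystander: brown cork sanding block 64x112x34, long side along y; origin under its centre
- walnut_piece: bystander: dark brown walnut offcut 60x70x22; origin under its centre
- yellow_screwdriver: bystander: screwdriver with yellow handle, 230 long along y (handle to +y), 33 high; origin under its middle
- pencil: bystander: flat red carpenter's pencil, 156 long along y, 8 thick; origin under its middle
- plane: bystander: small iron block plane, 157 long along y, 44 wide, 43 high; origin under its middle

How it is judged (in metres and radians):
On the way, in this order (a step that is already met when the one before it is completed fails the run):
1. the blank's long side lies flush along the fence (x of oak_blank in the frame of fence above -0.0255 m and angle between the y axis of oak_blank and the y axis of fence, either way round below 0.03 rad and angle between oak_blank's own z axis and vertical below 0.03 rad and height (world z) of oak_blank below 0.004 m), for 0.2 s.
2. the sliding stop holds the blank tight against the end stop (all of step 1 and y of oak_blank in the frame of fence between 0.057 and 0.063 m and y of stop_face in the frame of fence above -0.005 m and linear speed of oak_blank below 0.01 m/s), for 0.2 s.
At the end, for the whole second after the job is handed in: The blank lies flat on the bench and still, its long side along the fence (within 3 mm and 0.03 rad), its left end within 3 mm of the end stop, the sliding stop's left face up against its right end (no more than 5 mm short of where it is with everything tight) (all of step 2); the robot touches nothing.
It fails at once if the blank is lifted off the bench or tipped (height (world z) of oak_blank above 0.006 m or angle between oak_blank's own z axis and vertical above 0.2 rad).
It fails at once if a bystander is moved more than 20 mm (distance of any of tape, cork_block, walnut_piece, yellow_screwdriver, pencil, plane from where it was at the start of the episode above 0.02 m).
It also fails if it takes over 51 s, if anything falls off the work surface, if the arm or the gripper's body presses on something with over 40 N, if the wrist force passes 120 N, or if a joint passes its speed limit or range.

ROBOT

A 7-joint arm with a two-finger parallel gripper is mounted at the origin on a cart in front of the work surface, level with it; the furniture and walls round the work are solid. World frame = base frame: x ahead of the robot, y to its left, z up, the work surface at z = 0. Lengths are in m, angles in degrees, forces in N, time in s.
With the tool pointing down it reaches from about 0.4 to 0.85 m from the base axis. Payload 6.9 kg.
Tool frame: the origin (TCP) lies on the centre line of the jaws, within the pads' length; the fingertips stand robot.tip_extent ahead of it and the grasp point (between the pads) lies 6 mm ahead of it (robot.tip_extent is the distance from the TCP to the fingertips, in m); z points along the fingers, y is the direction in which the jaws open and shut (so a half turn about z gives the same grasp; the last joint's range is limited). The gripper opens to 85 mm and grips with 20 to 120 N. Pads are 22 mm wide; open, the fingers measure 114 mm over their backs; the gripper's body (76 mm by 85 mm) begins 54 mm behind the grasp point. The pads swing forward as they close: fully open they stand 13 mm farther back than shut.
Start: joints at [81.331, 29.078, -13.613, 85.955, 7.202, 65.827, -8.869], TCP at [0.159, -0.605, 0.256] pointing down, gripper open.
Joint ranges: [-176.47, 176.47], [-13.61, 117.27], [-81.72, 77.17], [0.22, 143.17], [-87.28, 267.28], [10, 112.55], [-165.47, 165.47]. Speed limits (degrees/s): [136.94, 136.94, 180, 180, 180, 180, 180].

INTERFACE

Orientations are given as [roll, pitch, yaw] about the fixed x, y, z axes, in that order (R = Rz(yaw) Ry(pitch) Rx(roll)).
In Python, from station import robot gives the robot as it stands.
- The arm moves only by the tool arm_command, never from a script. Its argument "rows" is one flat list of numbers, 7 for each row, row after row: the shift along the world's x, y, z in m, then the turn, a rotation vector about the world's x, y, z in rad, then the opening, from 0 (shut) to 1 (fully open). A call has 1 to 5 rows; each row is the pose to reach, as a shift and turn from the pose commanded when the call began; what a row does not reach only later rows make up. A row lasts 1/8 s, in which the tool goes at most 62.5 mm and 10.7 degrees, less where a joint would pass 70% of its speed; a pose out of reach is approached as far as the arm can. A call with a gripper value outside its range is refused whole. The fingers move at their own pace and stop on an object; "grip_force" is the grip in N (left out, the last holds). Time passes only in rows, so rows that repeat a pose let the fingers close. It gives the time, the measured TCP pose, the force and the opening at its end, in the units of the state.
- robot.observe(): the state, without advancing time (a new reading comes with each control period).
- robot.snapshot(name): name is "scene" or "side" or "wrist"; returns the picture (400x640x3 uint8, red, green, blue); there is no depth.
- robot.camera_params(name): a dict with "K" (3x3 intrinsics, pixels), "cam_to_world" (4x4, takes a point from camera to world coordinates). Camera axes: x right, y down, z forward; pixel columns grow to the right and rows downward; lengths in m; the calibration is good to about 2 mm. The wrist camera is an equidistant fisheye: a pixel r from the principal point sees the ray r / f radians off the axis. A picture is of the moment at which its call begins: read the wrist's pose just before it. camera_params takes no time and is no camera call; for the wrist camera it gives the pose at the moment of the call.
- robot.close_job(): hands the job in, once; it reports no verdict.
The state is a dict: "t": time; "qpos": joint angles; "joint_vel": joint speeds; "tau": joint torques, N m; "position": TCP position; "orientation": TCP orientation; "contact_force": force on the tool from outside, world axes, zero at the start; "ft_torque": the same for the moment, N m; "opening": finger opening in m.
Only numpy, scipy, OpenCV 4.12 (cv2) and the standard library are available. Lean on these libraries where they do the work, as an engineer would, in place of code of your own. Each camera call takes 0.05 s, during which the arm holds its last target.

## Working session

There is one attempt and no reset: what is moved stays moved. The work goes in short steps, Python scripts to look and compute and a tool call to move; the robot and the scene stay as the last step left them, time stands still between calls to the robot, and variables do not carry over. Pictures are saved under pics/ and viewed, and the job is handed in when it is done.

Besides the shell and the picture viewer there is one more tool, called after "Request:" as name(argument=value, ...), one argument or row to a line, values as JSON. arm_command: Moves the arm, as the interface text tells. Its arguments: {"type":"object","properties":{"rows":{"type":"array"},"grip_force":{"type":"number"}},"required":["rows"]}

```bash
mkdir -p pics; ls; python3 - <<'E'
from station import robot
import cv2
print(robot.observe(), robot.tip_extent)
for n in ["scene","side"]:
    im=robot.snapshot(n); cv2.imwrite(f"pics/{n}0.png",im[:,:,::-1])
    p=robot.camera_params(n);print(n,p)
E
```

```text
pics
{'t': 0.0, 'qpos': array([ 81.32934078,  29.12450358, -13.60723214,  86.009441  ,
         7.20294437,  65.8275038 ,  -8.86742138]), 'joint_vel': array([-0.01707396,  0.01691751,  0.00678906, -0.04454696, -0.03944231,
       -0.13313862,  0.12544477]), 'tau': array([ 9.58570599e-04, -6.20607090e+01, -2.18671359e+00, -2.49656349e+01,
        1.26328797e-02,  1.19454204e-02, -2.85299592e-06]), 'position': array([ 0.15854473, -0.60407317,  0.25543528]), 'orientation': array([-1.79897435e+02,  3.90776881e-03,  1.47170863e+01]), 'contact_force': array([ 0.47606704, -0.18702147,  0.32085126]), 'ft_torque': array([-0.00941976, -0.02166693,  0.06522499]), 'opening': 0.08498974372238277} 0.025
scene {'K': array([[392.81796534,   0.        , 328.06705667],
       [  0.        , 392.81796534, 196.56878161],
       [  0.        ,   0.        ,   1.        ]]), 'cam_to_world': array([[-0.58205339, -0.35528634,  0.73142701, -0.29696209],
       [-0.81312043,  0.26204986, -0.51977403,  0.49824778],
       [-0.00700173, -0.89727448, -0.44141759,  0.60523824],
       [ 0.        ,  0.        ,  0.        ,  1.        ]])}
side {'K': array([[461.8925015 ,   0.        , 316.62468711],
       [  0.        , 461.8925015 , 201.08897714],
       [  0.        ,   0.        ,   1.        ]]), 'cam_to_world': array([[ 0.99603272, -0.06406573,  0.06176078,  0.51805896],
       [-0.08633694, -0.52758658,  0.84510256, -1.27393211],
       [-0.02155795, -0.84708204, -0.53102474,  0.75290932],
       [ 0.        ,  0.        ,  0.        ,  1.        ]])}
```

View pics/scene0.png

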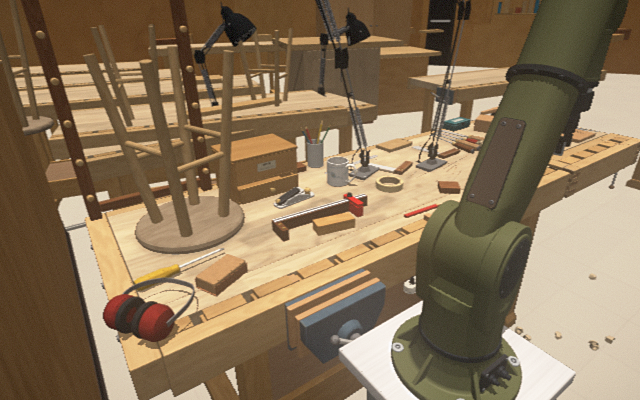

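View pics/side0.png

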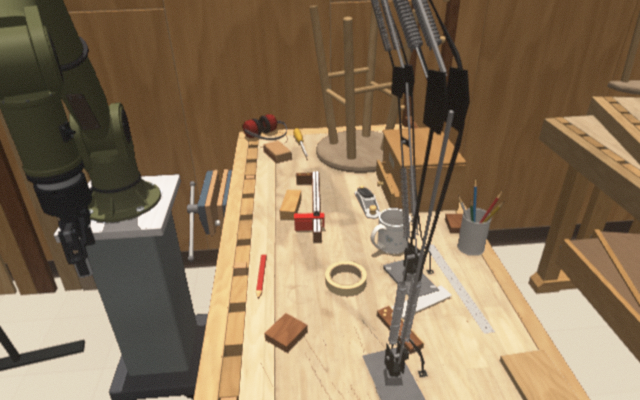

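The scene view shows the fence from about (275,230) to (365,200), with the blank in front near (333,223) and the red stop near (356,205). In the side view the blank is near (291,203), the fence near (317,205) and the stop near (308,221). I'll enlarge both.

```bash
python3 - <<'E'
import cv2
a=cv2.imread("pics/scene0.png")[180:250,255:385]; cv2.imwrite("pics/sc_c.png",cv2.resize(a,None,fx=6,fy=6,interpolation=cv2.INTER_CUBIC))
a=cv2.imread("pics/side0.png")[160:250,260:350]; cv2.imwrite("pics/si_c.png",cv2.resize(a,None,fx=6.6,fy=6.6,interpolation=cv2.INTER_CUBIC))
E
```

```text
(no output)
```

View pics/sc_c.png

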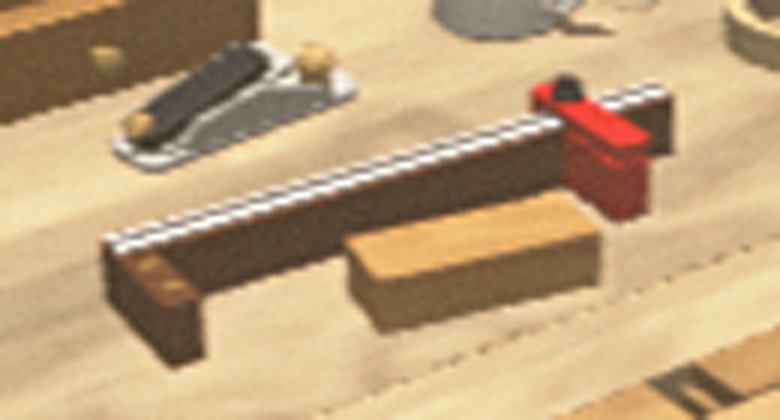

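View pics/si_c.png

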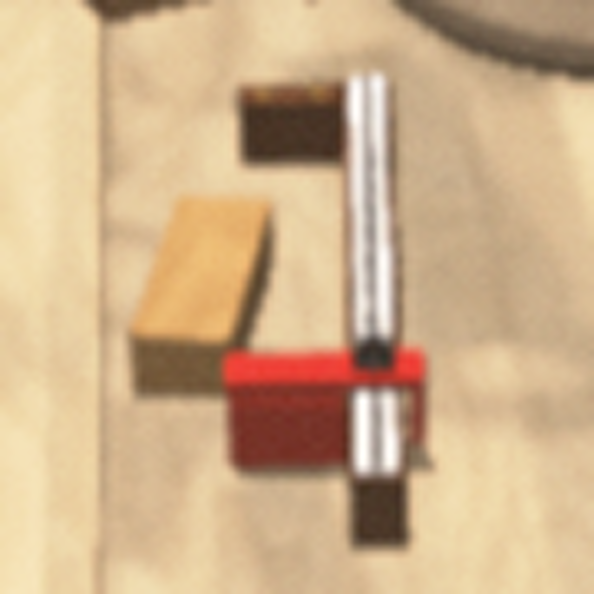

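```bash
cat > h.py <<'E'
import numpy as np
from scipy.optimize import least_squares
def proj(P,p):
    T=np.linalg.inv(p["cam_to_world"]); c=P@T[:3,:3].T+T[:3,3]
    q=c@p["K"].T; return q[:,:2]/q[:,2:]
def place(v,L):
    c,s=np.cos(v[2]),np.sin(v[2]); L=np.asarray(L,float)
    return np.c_[v[0]+c*L[:,0]-s*L[:,1], v[1]+s*L[:,0]+c*L[:,1], L[:,2]]
E
python3 - <<'E'
from h import *
from station import robot
C={n:robot.camera_params(n) for n in("scene","side")}
px={"scene":lambda c:(255+(c[0]+.5)/6-.5,180+(c[1]+.5)/6-.5),"side":lambda c:(260+(c[0]+.5)/6.6-.5,160+(c[1]+.5)/6.6-.5)}
F={"scene":[((-52,140,0),(177,367)),((-52,140,36),(175,305)),((24,140,36),(104,243)),((-52,120,36),(205,293)),((-52,120,0),(205,357)),((0,-195,36),(672,96)),((0,-195,0),(671,153))],
"side":[((-52,120,36),(243,103)),((-52,120,0),(245,160)),((-52,140,36),(243,87)),((0,140,36),(347,73)),((24,140,36),(388,73)),((0,-195,36),(352,478)),((24,-195,36),(407,478)),((0,-195,0),(353,547)),((24,-195,0),(407,547))]}
B={"scene":[((22.5,60,32),(345,238)),((-22.5,60,32),(383,278)),((-22.5,-60,32),(601,234)),((22.5,-60,32),(557,192)),((-22.5,60,0),(383,332)),((-22.5,-60,0),(600,283))],
"side":[((-22.5,60,32),(180,200)),((22.5,60,32),(270,203)),((22.5,-60,32),(235,338)),((-22.5,-60,32),(132,334)),((-22.5,-60,0),(135,393)),((22.5,-60,0),(232,393))]}
def fit(D,x0,cams=("scene","side")):
    def f(v):
        return np.concatenate([(proj(place(v,np.array([a for a,_ in D[n]])/1000),C[n])-np.array([px[n](b) for _,b in D[n]])).ravel() for n in cams])
    r=least_squares(f,x0); return r.x,np.sqrt(np.mean(r.fun**2)),r.fun.reshape(-1,2).round(1)
for nm,D in(("F",F),("B",B)):
    for cams in(("scene","side"),("scene",),("side",)):
        r=fit(D,[.55,0,0],cams);print(nm,cams,r[0].round(4),r[1].round(2))
f=fit(F,[.55,0,0])[0]; b=fit(B,[.55,0,0])[0]
d=b[:2]-f[:2];c,s=np.cos(f[2]),np.sin(f[2]);print("blank in fence",c*d[0]+s*d[1],-s*d[0]+c*d[1],b[2]-f[2])
S={"scene":[((-50,0,2),(650,210)),((-50,22,2),(622,218)),((-50,22,0),(622,218))][:2],"side":[((-50,0,2),(235,467)),((-50,0,48),(226,383)),((-50,22,48),(224,353))]}
# slide value
def g(q):
    o=[]
    for n in S:
        L=np.array([a for a,_ in S[n]])/1000.; L[:,1]+= -.15-.022+q[0]
        o.append(proj(place(f,L),C[n])-np.array([px[n](b) for _,b in S[n]]))
    return np.concatenate(o).ravel()
r=least_squares(g,[.01]);print("slide",r.x,r.fun.reshape(-1,2).round(1))
bys={"pencil":((262,255),(259,297)),"cork":((278,151),),"tape":((346,278),),"plane":((367,201),)}
K=C["side"]["K"];T=C["side"]["cam_to_world"]
for n,l in bys.items():
    for u in l:
        ray=T[:3,:3]@np.linalg.solve(K,[*u,1]);t=-(T[2,3]-.015)/ray[2];print(n,(T[:3,3]+t*ray).round(3))
E
```

```text
F ('scene', 'side') [ 0.5914 -0.0889 -0.0696] 0.63
F ('scene',) [ 0.5905 -0.0877 -0.0557] 0.59
F ('side',) [ 0.5919 -0.0894 -0.0749] 0.52
B ('scene', 'side') [ 0.5255 -0.106  -0.1987] 0.62
B ('scene',) [ 0.5239 -0.1043 -0.1944] 0.51
B ('side',) [ 0.5257 -0.1083 -0.202 ] 0.57
blank in fence -0.06455758691135843 -0.021685962220529303 -0.12904300298320776
slide [0.02941737] [[ 0.4 -0.2]
 [-0.6  0.3]
 [-0.4  0.7]
 [ 0.2 -0.3]
 [ 0.7 -0.2]]
pencil [ 0.443 -0.34   0.015]
pencil [ 0.439 -0.492  0.015]
cork [0.493 0.261 0.015]
tape [ 0.643 -0.45   0.015]
plane [ 0.754 -0.117  0.015]
```

Both views agree on the fence at about (0.591, -0.089) with yaw -0.07, and on the blank at about (0.5255, -0.106). In the fence frame the blank is 65 mm in front and 0.13 rad askew, and the stop value is about 0.029. I'll move the wrist over the blank for a closer look.

Request:
arm_command(
  rows=[0.028,0.05,0,0,0,-0.08,0.8,0.056,0.1,0,0,0,-0.16,0.8,0.084,0.15,0,0,0,-0.24,0.8,0.112,0.2,0,0,0,-0.327,0.8,0.14,0.25,0,0,0,-0.327,0.8],
)

```text
t: 0.72
position: [0.2993, -0.3526, 0.2562]
orientation: [-180.0, 0.0, -4.1]
contact_force: [1.2, 0.2, 0.2]
opening: 0.068
```

Request:
arm_command(
  rows=[0.028,0.05,0,0,0,0,0.8,0.056,0.1,0,0,0,0,0.8,0.084,0.15,0,0,0,0,0.8,0.112,0.2,0,0,0,0,0.8,0.14,0.245,0,0,0,0,0.8],
)

```text
t: 1.35
position: [0.4392, -0.1076, 0.2563]
orientation: [180.0, 0.0, -4.0]
contact_force: [1.1, -0.7, -0.1]
opening: 0.0681
```

```bash
python3 - <<'E'
from station import robot
import cv2,pickle
p=robot.camera_params("wrist");im=robot.snapshot("wrist");cv2.imwrite("pics/w1.png",im[:,:,::-1]);pickle.dump(p,open("w1.pkl","wb"))
s=robot.observe();print(p,s["t"],s["position"],s["orientation"],s["opening"],s["contact_force"])
E
```

```text
{'K': array([[309.70691629,   0.        , 315.23909915],
       [  0.        , 309.70691629, 201.94193531],
       [  0.        ,   0.        ,   1.        ]]), 'cam_to_world': array([[-7.05598978e-02, -9.55429965e-01, -2.86661618e-01,
         5.11968096e-01],
       [-9.97507145e-01,  6.78404266e-02,  1.94208972e-02,
        -1.13742805e-01],
       [ 8.91939318e-04,  2.87317349e-01, -9.57835030e-01,
         3.74363525e-01],
       [ 0.00000000e+00,  0.00000000e+00,  0.00000000e+00,
         1.00000000e+00]])} 1.4 [ 0.4428874  -0.10074511  0.25668231] [-179.7614184    -0.18852247   -3.57126066] 0.06792782967792141 [3.97900484 6.01320414 1.44744492]
```

View pics/w1.png

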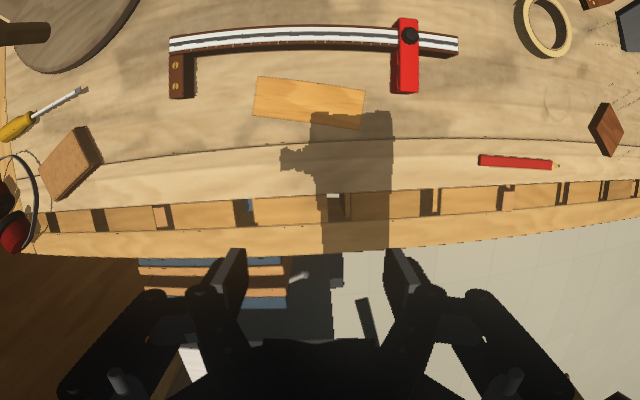

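The wrist view shows the end stop on the left (180,75), the stop on the right (405,70) and the blank at (308,102). The arm was still settling, so I'll retake the picture at rest and measure from that.

```bash
python3 - <<'E'
from station import robot
import cv2,pickle
for i in range(4): robot.snapshot("wrist")
print(robot.observe()["position"])
p=robot.camera_params("wrist");im=robot.snapshot("wrist");cv2.imwrite("pics/w2.png",im[:,:,::-1]);pickle.dump(p,open("w2.pkl","wb"))
s=robot.observe();print(s["t"],s["position"],s["orientation"],s["contact_force"])
a=im[10:140,155:475,::-1];cv2.imwrite("pics/w2c.png",cv2.resize(a,None,fx=2.5,fy=2.5,interpolation=cv2.INTER_CUBIC))
E
```

```text
[ 0.43816645 -0.10993345  0.25591705]
1.65 [ 0.43797702 -0.11059377  0.2559785 ] [ 1.79971389e+02  6.27975468e-02 -4.10409589e+00] [-0.30266552 -0.1833947   0.26282764]
```

View pics/w2c.png

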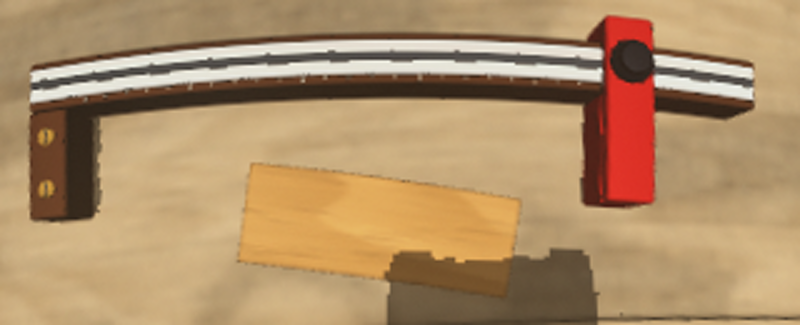

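```bash
cat >> h.py <<'E'
def fproj(P,p):
    T=np.linalg.inv(p["cam_to_world"]); c=P@T[:3,:3].T+T[:3,3]
    rr=np.hypot(c[:,0],c[:,1]); th=np.arctan2(rr,c[:,2]); K=p["K"]
    return np.c_[K[0,2]+K[0,0]*th*c[:,0]/rr, K[1,2]+K[1,1]*th*c[:,1]/rr]
def inf(f,b):
    d=b[:2]-f[:2];c,s=np.cos(f[2]),np.sin(f[2]);return c*d[0]+s*d[1],-s*d[0]+c*d[1],b[2]-f[2]
E
python3 - <<'E'
from h import *
import pickle
p=pickle.load(open("w2.pkl","rb"))
px=lambda c:(155+(c[0]+.5)/2.5-.5,10+(c[1]+.5)/2.5-.5)
F=[((-52,140,36),(31,218)),((-52,120,36),(66,218)),((24,140,36),(31,67)),((24,-195,36),(754,64)),((0,-195,36),(753,106)),((-52,120,0),(97,217))]
B=[((22.5,60,32),(250,163)),((22.5,-60,32),(521,199)),((-22.5,-60,32),(505,297)),((-22.5,60,32),(238,262))]
S=[((-50,0,48),(607,203)),((-50,-22,48),(654,204))]
def fit(D,x0):
    f=lambda v:(fproj(place(v,np.array([a for a,_ in D])/1000),p)-np.array([px(b) for _,b in D])).ravel()
    r=least_squares(f,x0);print(r.fun.reshape(-1,2).round(1).tolist());return r.x
f=fit(F,[.59,-.09,-.07]);b=fit(B,[.525,-.1,-.2]);print(f.round(4),b.round(4),inf(f,b))
g=lambda q:(fproj(place(f,np.array([a for a,_ in S])/1000+[0,-.15+q[0],0]),p)-np.array([px(x) for _,x in S])).ravel()
r=least_squares(g,[.02]);print(r.x,r.fun)
for x,y in((-.13,0),(-.056,0),(-.025,-.18)):
    print((x,y),place(f,[[x,b[1]*0+inf(f,b)[1]+0 if y==0 else y,0]]))
E
```

```text
[[-0.7, 1.1], [0.4, -0.6], [-0.6, -1.1], [0.1, -1.4], [1.0, 1.3], [-0.4, 0.7]]
[[-0.2, -0.2], [0.2, -0.3], [0.4, 0.4], [-0.4, 0.1]]
[ 0.5892 -0.0895 -0.0698] [ 0.5235 -0.1072 -0.2107] (np.float64(-0.0643305130620679), np.float64(-0.0221900764244088), np.float64(-0.140961955799915))
[0.031104] [-0.27506341 -1.7424718   0.46006407 -0.74337158]
(-0.13, 0) [[ 0.45801826 -0.10257557  0.        ]]
(-0.056, 0) [[ 0.53183824 -0.10773406  0.        ]]
(-0.025, -0.18) [[ 0.55176199 -0.26732108  0.        ]]
```

The wrist fit agrees with the fixed cameras: fence at (0.589 to 0.591, -0.0893) with yaw -4°. I'll lower the open fingers in front of the blank, with the tool square to the fence.

Request:
arm_command(
  rows=[0.01,0.003,-0.06,0,0,0,0.8,0.02,0.007,-0.12,0,0,0,0.8,0.02,0.007,-0.175,0,0,0,0.8,0.02,0.007,-0.21,0,0,0,0.8,0.02,0.007,-0.222,0,0,0,0.8],
)

```text
t: 2.28
position: [0.4571, -0.1038, 0.0325]
orientation: [180.0, 0.2, -4.2]
contact_force: [0.1, 0.6, -0.0]
opening: 0.0685
```

```bash
python3 - <<'E'
from station import robot
import cv2
im=robot.snapshot("side");im2=robot.snapshot("scene")
s=robot.observe();print(s["t"],s["position"],s["orientation"],s["contact_force"])
a=cv2.resize(im[160:250,250:350,::-1],(500,450),interpolation=cv2.INTER_CUBIC)
cv2.imwrite("pics/s3.png",a)
E
```

```text
2.375 [ 0.45806408 -0.1034099   0.03376404] [ 1.79983175e+02  1.01631422e-01 -4.10985672e+00] [-0.5004384  -0.16780678  0.09919393]
```

View pics/s3.png

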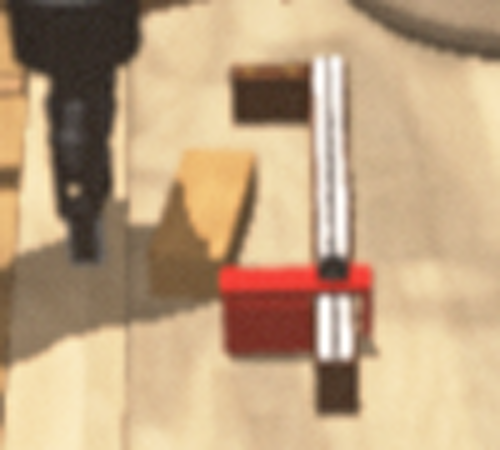

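The fingers are down in front of the blank with a clear gap. Now the push.

Request:
arm_command(
  rows=[0.01,-0.0007,0,0,0,0,0.8,0.02,-0.0014,0,0,0,0,0.8,0.03,-0.0021,0,0,0,0,0.8,0.04,-0.0028,0,0,0,0,0.8,0.05,-0.0035,0,0,0,0,0.8],
)

```text
t: 3.0
position: [0.5091, -0.106, 0.0343]
orientation: [180.0, 0.0, -4.0]
contact_force: [-2.4, 0.4, 2.1]
opening: 0.0684
```

Request:
arm_command(
  rows=[0.006,-0.0004,0,0,0,0,0.8,0.012,-0.0008,0,0,0,0,0.8,0.016,-0.0011,0,0,0,0,0.8,0.018,-0.0013,0,0,0,0,0.8,0.018,-0.0013,0,0,0,0,0.8],
)

```text
t: 3.62
position: [0.527, -0.1073, 0.0343]
orientation: [-180.0, -0.0, -4.0]
contact_force: [-0.1, 0.1, -0.8]
opening: 0.0684
```

```bash
python3 - <<'E'
from station import robot
import cv2
im=robot.snapshot("side")
s=robot.observe();print(s["t"],s["position"],s["orientation"],s["contact_force"])
a=cv2.resize(im[160:250,250:350,::-1],(600,540),interpolation=cv2.INTER_CUBIC)
cv2.imwrite("pics/s4.png",a)
E
```

```text
3.675 [ 0.52693964 -0.10729564  0.03432515] [-1.79993975e+02 -3.12186680e-02 -4.02473647e+00] [-0.62766437  0.71559317 -0.39413281]
```

View pics/s4.png

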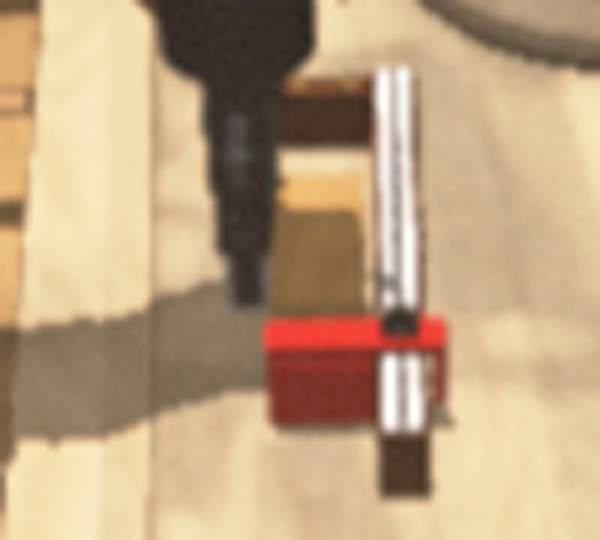

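The blank is now square and about 5 mm short of the fence. I'll press on in small steps and watch the force.

Request:
arm_command(
  rows=[0.002,-0.0001,0,0,0,0,0.8,0.004,-0.0003,0,0,0,0,0.8,0.005,-0.0004,0,0,0,0,0.8,0.005,-0.0004,0,0,0,0,0.8],
)

```text
t: 4.18
position: [0.5318, -0.1077, 0.0343]
orientation: [-180.0, -0.0, -4.0]
contact_force: [-1.1, 0.1, 0.9]
opening: 0.0682
```

Request:
arm_command(
  rows=[0.0015,-0.0001,0,0,0,0,0.8,0.0015,-0.0001,0,0,0,0,0.8],
)

```text
t: 4.42
position: [0.532, -0.1078, 0.0341]
orientation: [180.0, 0.1, -4.0]
contact_force: [-4.9, -0.6, 3.6]
opening: 0.0683
```

Request:
arm_command(
  rows=[0.0015,-0.0001,0,0,0,0,0.8,0.0015,-0.0001,0,0,0,0,0.8],
)

```text
t: 4.68
position: [0.532, -0.1078, 0.0339]
orientation: [180.0, 0.3, -4.0]
contact_force: [-8.2, 1.1, 6.5]
opening: 0.0684
```

The force built to 8 N at x = 0.532, which is where flush contact was predicted. I'll back off, raise the arm and look.

Request:
arm_command(
  rows=[0,0,0,0,0,0,0.8,-0.01,0.0007,0,0,0,0,0.8,-0.035,0.0024,0.01,0,0,0,0.5,-0.06,0.004,0.06,0,0,0,0,-0.08,0.0,0.11,0,0,0,0],
)

```text
t: 5.3
position: [0.4539, -0.1075, 0.1452]
orientation: [-180.0, 0.0, -4.0]
contact_force: [0.2, -0.9, 1.0]
opening: 0.0136
```

Request:
arm_command(
  rows=[0,-0.03,0.05,0,0,0,0,0,-0.04,0.09,0,0,0,0,0,-0.04,0.09,0,0,0,0,0,-0.04,0.09,0,0,0,0],
)

```text
t: 5.8
position: [0.4546, -0.1478, 0.2339]
orientation: [180.0, -0.0, -4.0]
contact_force: [-0.6, -0.8, 0.2]
opening: -0.0001
```

```bash
python3 - <<'E'
from station import robot
import cv2,pickle
robot.snapshot("side")
p=robot.camera_params("wrist");im=robot.snapshot("wrist");pickle.dump(p,open("w3.pkl","wb"))
s=robot.observe();print(s["t"],s["position"],s["orientation"],s["contact_force"],s["opening"])
cv2.imwrite("pics/w3.png",im[:,:,::-1])
a=im[0:150,155:475,::-1];cv2.imwrite("pics/w3c.png",cv2.resize(a,None,fx=2.5,fy=2.5,interpolation=cv2.INTER_CUBIC))
E
```

```text
5.9 [ 0.45420148 -0.14740014  0.23318814] [-1.79968198e+02  9.31761253e-02 -3.98068064e+00] [-0.25832436 -0.31457179 -0.84711499] 7.322272109070155e-05
```

View pics/w3c.png

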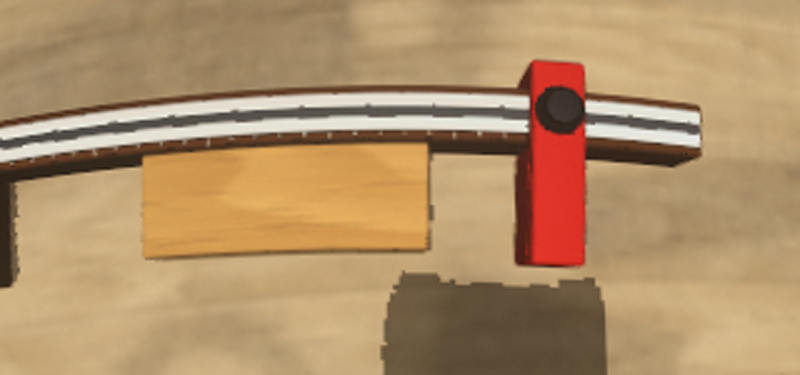

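The blank's back edge now lies along the fence front, from (143,156) to (430,144). I'll check that numerically and work out the stop push.

```bash
python3 - <<'E'
from h import *
import pickle
p=pickle.load(open("w3.pkl","rb"))
px=lambda c:(155+(c[0]+.5)/2.5-.5,(c[1]+.5)/2.5-.5)
B=[((22.5,60,32),(143,156)),((22.5,-60,32),(430,144)),((-22.5,-60,32),(430,249)),((-22.5,60,32),(144,259))]
S=[((-50,0,48),(532,263)),((-50,-22,48),(585,265))]
f=np.array([.590,-.0893,-.0698])
def fit(D,x0):
    g=lambda v:(fproj(place(v,np.array([a for a,_ in D])/1000),p)-np.array([px(b) for _,b in D])).ravel()
    r=least_squares(g,x0);print(r.fun.reshape(-1,2).round(1).tolist());return r.x
b=fit(B,[.56,-.1,-.07]);print(b.round(4),inf(f,b))
g=lambda q:(fproj(place(f,np.array([a for a,_ in S])/1000+[0,-.15+q[0],0]),p)-np.array([px(x) for _,x in S])).ravel()
r=least_squares(g,[.02]);print(r.x,r.fun)
for y in(-.195,-.037): print(y,place(f,[[-.03,y,0]]))
E
```

```text
[[-0.1, -0.2], [0.1, -0.5], [0.1, 0.5], [-0.1, 0.2]]
[ 0.565  -0.1081 -0.0704] (np.float64(-0.02365268069314865), np.float64(-0.020461960743587356), np.float64(-0.0006226235976925093))
[0.03071767] [-0.31067073 -0.98122166  0.39714026 -0.86224764]
-0.195 [[ 0.5464731  -0.28173287  0.        ]]
-0.037 [[ 0.55749255 -0.1241176   0.        ]]
```

The blank measures flush: -23.7 mm (calibration noise) and 0.0006 rad. Next I'll move to the right of the red stop with the gripper shut.

Request:
arm_command(
  rows=[0.03,-0.045,0,0,0,0,0,0.062,-0.09,0,0,0,0,0,0.092,-0.134,0,0,0,0,0,0.092,-0.134,-0.05,0,0,0,0,0.092,-0.134,-0.1,0,0,0,0],
)

```text
t: 6.52
position: [0.5468, -0.2818, 0.1315]
orientation: [-180.0, 0.0, -4.0]
contact_force: [0.1, 0.3, -0.5]
opening: -0.0004
```

Request:
arm_command(
  rows=[0,0,-0.04,0,0,0,0,0,0,-0.075,0,0,0,0,0,0,-0.097,0,0,0,0,0,0,-0.097,0,0,0,0],
)

```text
t: 7.02
position: [0.5452, -0.2804, 0.0343]
orientation: [-179.9, 0.3, -4.0]
contact_force: [0.5, 0.0, 0.4]
opening: -0.0002
```

```bash
python3 - <<'E'
from station import robot
import cv2
im=robot.snapshot("side");im2=robot.snapshot("scene")
s=robot.observe();print(s["t"],s["position"],s["orientation"],s["contact_force"])
a=cv2.resize(im[150:260,240:360,::-1],(480,440),interpolation=cv2.INTER_CUBIC)
cv2.imwrite("pics/s5.png",a)
E
```

```text
7.125 [ 0.54684148 -0.28136272  0.03703538] [-1.79964972e+02  3.57785101e-02 -3.98274038e+00] [-0.03321096 -0.31288078  0.76542601]
```

View pics/s5.png

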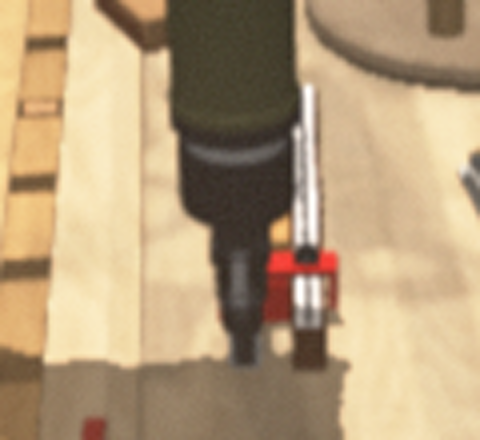

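The tool is down to the right of the stop and clear of the fence. I'll push along fence +y, in world direction (0.07, 0.998).

Request:
arm_command(
  rows=[0.0007,0.01,0,0,0,0,0,0.0014,0.02,0,0,0,0,0,0.0021,0.03,0,0,0,0,0,0.0028,0.04,0,0,0,0,0,0.0032,0.046,0,0,0,0,0],
)

```text
t: 7.75
position: [0.5501, -0.2356, 0.0376]
orientation: [180.0, -0.0, -4.0]
contact_force: [-0.1, -2.0, 1.3]
opening: 0.0001
```

Request:
arm_command(
  rows=[0.0004,0.006,0,0,0,0,0,0.0008,0.012,0,0,0,0,0,0.0013,0.018,0,0,0,0,0,0.0017,0.024,0,0,0,0,0,0.0021,0.03,0,0,0,0,0],
)

```text
t: 8.38
position: [0.5522, -0.2056, 0.0373]
orientation: [180.0, -0.0, -4.0]
contact_force: [0.8, -1.6, 2.1]
opening: -0.0001
```

Request:
arm_command(
  rows=[0.0004,0.006,0,0,0,0,0,0.0008,0.012,0,0,0,0,0,0.0013,0.018,0,0,0,0,0,0.0017,0.024,0,0,0,0,0,0.0021,0.03,0,0,0,0,0],
)

```text
t: 9.0
position: [0.5543, -0.1756, 0.0373]
orientation: [180.0, -0.0, -4.0]
contact_force: [1.0, -3.5, 1.1]
opening: 0.0002
```

```bash
python3 - <<'E'
from station import robot
import cv2
im2=robot.snapshot("scene")
s=robot.observe();print(s["t"],s["position"],s["orientation"],s["contact_force"])
a=cv2.resize(im2[170:260,250:380,::-1],(780,540),interpolation=cv2.INTER_CUBIC)
cv2.imwrite("pics/s6.png",a)
E
```

```text
9.05 [ 0.55431837 -0.17435208  0.03729366] [-1.79951337e+02 -6.59681611e-03 -3.96553584e+00] [ 1.04064135 -1.86416824  0.88139063]
```

View pics/s6.png

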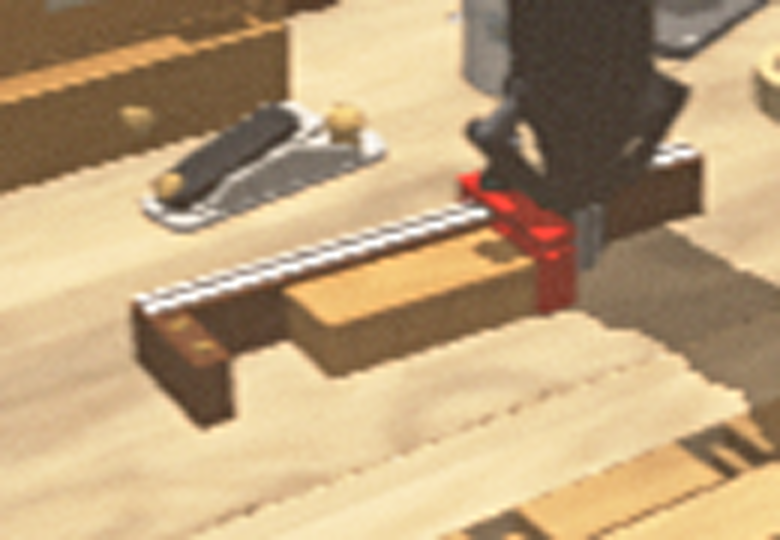

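The stop is against the blank and the blank is sliding flush along the fence, with about 50 mm to go.

Request:
arm_command(
  rows=[0.0004,0.006,0,0,0,0,0,0.0008,0.012,0,0,0,0,0,0.0013,0.018,0,0,0,0,0,0.0017,0.024,0,0,0,0,0,0.0021,0.03,0,0,0,0,0],
)

```text
t: 9.68
position: [0.5563, -0.1455, 0.0373]
orientation: [-180.0, -0.0, -4.0]
contact_force: [2.4, -4.7, 1.2]
opening: 0.0002
```

Request:
arm_command(
  rows=[0.0002,0.003,0,0,0,0,0,0.0004,0.006,0,0,0,0,0,0.0006,0.009,0,0,0,0,0,0.0008,0.012,0,0,0,0,0,0.001,0.0145,0,0,0,0,0],
)

```text
t: 10.3
position: [0.5573, -0.1313, 0.0373]
orientation: [-180.0, -0.0, -4.0]
contact_force: [2.5, -3.3, 1.2]
opening: 0.0
```

Request:
arm_command(
  rows=[0.0001,0.0015,0,0,0,0,0,0.0002,0.003,0,0,0,0,0],
)

```text
t: 10.55
position: [0.5574, -0.1284, 0.0373]
orientation: [180.0, 0.0, -4.0]
contact_force: [2.8, -3.3, 1.3]
opening: -0.0001
```

Request:
arm_command(
  rows=[0.0001,0.0015,0,0,0,0,0,0.0002,0.003,0,0,0,0,0],
)

```text
t: 10.8
position: [0.5576, -0.1253, 0.0373]
orientation: [-180.0, 0.0, -4.0]
contact_force: [2.5, -2.4, 1.6]
opening: 0.0
```

Request:
arm_command(
  rows=[0.0001,0.0015,0,0,0,0,0,0.0001,0.0015,0,0,0,0,0],
)

```text
t: 11.05
position: [0.5575, -0.1235, 0.0372]
orientation: [-180.0, 0.0, -4.0]
contact_force: [0.9, -2.0, 0.1]
opening: 0.0
```

```bash
python3 - <<'E'
from station import robot
import cv2
im2=robot.snapshot("scene")
s=robot.observe();print(s["t"],s["position"],s["orientation"],s["contact_force"])
a=cv2.resize(im2[170:260,250:380,::-1],(780,540),interpolation=cv2.INTER_CUBIC)
cv2.imwrite("pics/s7.png",a)
E
```

```text
11.1 [ 0.55727451 -0.12350513  0.03711675] [-1.79978161e+02  5.55672020e-02 -4.00473867e+00] [ 1.68942196 -2.27190526  0.19494564]
```

View pics/s7.png

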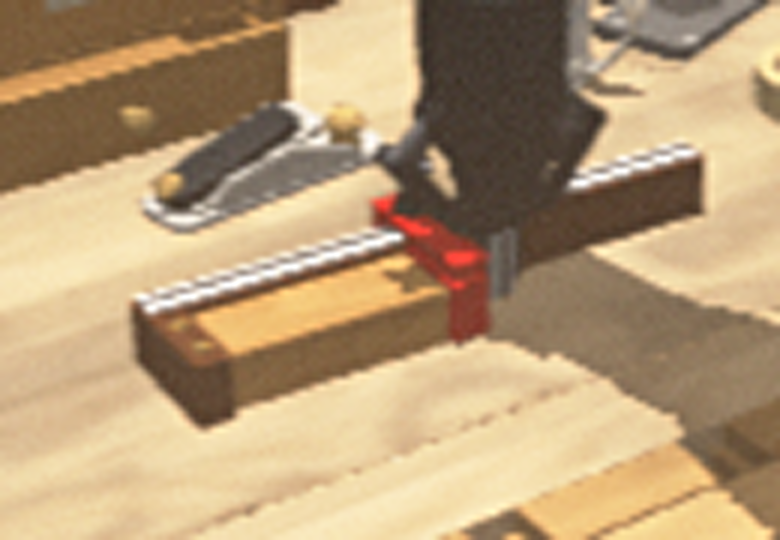

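It looks almost tight, but the force is still only sliding friction. I'll keep going in small steps until it rises.

Request:
arm_command(
  rows=[0.0001,0.0015,0,0,0,0,0,0.0001,0.0015,0,0,0,0,0],
)

```text
t: 11.35
position: [0.5574, -0.1222, 0.0371]
orientation: [-180.0, 0.1, -4.0]
contact_force: [-0.1, -2.3, 1.0]
opening: -0.0001
```

Request:
arm_command(
  rows=[0.0001,0.0015,0,0,0,0,0,0.0001,0.0015,0,0,0,0,0],
)

```text
t: 11.6
position: [0.5575, -0.1217, 0.0372]
orientation: [179.9, 0.0, -4.1]
contact_force: [0.9, -5.0, 1.5]
opening: -0.0
```

Request:
arm_command(
  rows=[0.0001,0.0015,0,0,0,0,0,0.0001,0.0015,0,0,0,0,0],
)

```text
t: 11.85
position: [0.5574, -0.1216, 0.0372]
orientation: [179.9, 0.0, -4.1]
contact_force: [-0.1, -8.7, 0.9]
opening: -0.0002
```

The TCP has stalled at y = -0.1216 while the force rises, so everything is tight. I'll press once more, then back straight off, raise the arm and look.

Request:
arm_command(
  rows=[0.0001,0.0012,0,0,0,0,0,0.0001,0.0012,0,0,0,0,0],
)

```text
t: 12.1
position: [0.5574, -0.1216, 0.0372]
orientation: [179.8, 0.0, -4.2]
contact_force: [-0.0, -11.2, 0.4]
opening: 0.0001
```

Request:
arm_command(
  rows=[-0.0004,-0.006,0,0,0,0,0,-0.0015,-0.02,0,0,0,0,0,-0.003,-0.045,0,0,0,0,0,-0.003,-0.045,0.05,0,0,0,0,-0.02,-0.045,0.1,0,0,0,0],
)

```text
t: 12.72
position: [0.5383, -0.1634, 0.1378]
orientation: [-179.9, 0.0, -4.0]
contact_force: [0.6, -0.7, 0.5]
opening: -0.0002
```

Request:
arm_command(
  rows=[-0.04,0.03,0.04,0,0,0,0,-0.08,0.06,0.08,0,0,0,0,-0.085,0.08,0.1,0,0,0,0,-0.085,0.08,0.1,0,0,0,0,-0.085,0.08,0.1,0,0,0,0],
)

```text
t: 13.35
position: [0.4531, -0.084, 0.2367]
orientation: [180.0, 0.0, -4.0]
contact_force: [-1.6, 0.3, -0.7]
opening: 0.0004
```

```bash
python3 - <<'E'
from station import robot
import cv2,pickle
sd=robot.snapshot("side");sc=robot.snapshot("scene")
p=robot.camera_params("wrist");im=robot.snapshot("wrist");pickle.dump(p,open("w4.pkl","wb"))
s=robot.observe();print(s["t"],s["position"],s["orientation"],s["contact_force"],s["opening"])
cv2.imwrite("pics/sd4.png",sd[:,:,::-1]);cv2.imwrite("pics/sc4.png",sc[:,:,::-1])
a=im[0:160,155:475,::-1];cv2.imwrite("pics/w4c.png",cv2.resize(a,None,fx=2.5,fy=2.5,interpolation=cv2.INTER_CUBIC))
E
```

```text
13.5 [ 0.45294873 -0.08405495  0.23613386] [-1.79977864e+02  1.18196700e-01 -4.09347363e+00] [-0.17398324 -0.33112205 -0.05215219] 2.9907015923073915e-05
```

View pics/w4c.png

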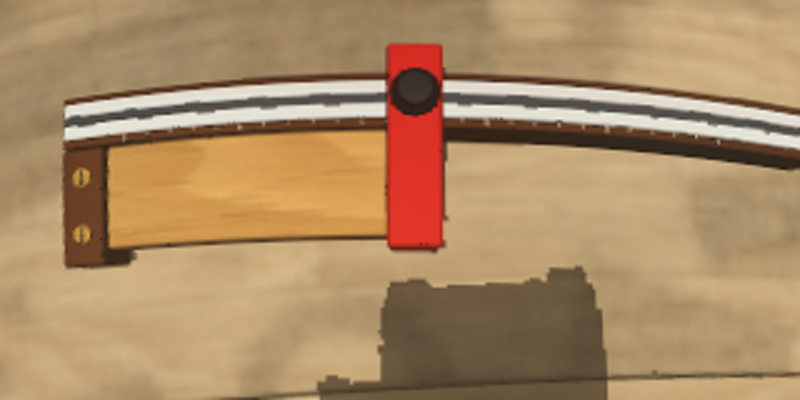

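View pics/sd4.png

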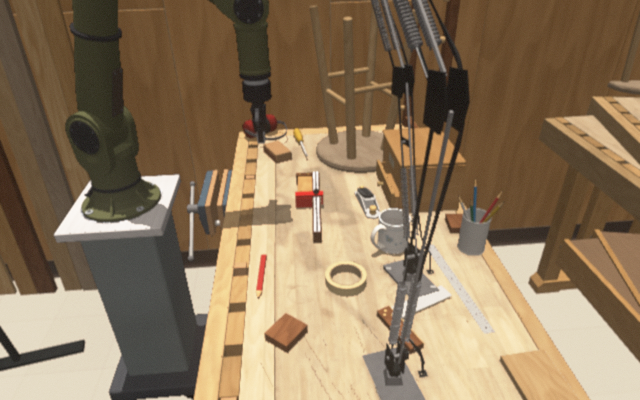

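The wrist view shows the blank tight between the end stop (right edge at column 106) and the red stop (left edge at column 387), flush along the fence. The bystanders are unchanged in the side view. One numeric check before handing in.

```bash
python3 - <<'E'
from h import *
import pickle
p=pickle.load(open("w4.pkl","rb"))
px=lambda c:(155+(c[0]+.5)/2.5-.5,(c[1]+.5)/2.5-.5)
F=[((-52,140,36),(65,266)),((-52,120,36),(106,262)),((24,140,36),(65,101)),((0,140,36),(65,150))]
B=[((22.5,60,32),(107,147)),((-22.5,60,32),(107,248)),((-22.5,-60,32),(388,238))]
S=[((-50,0,48),(388,248)),((-50,-22,48),(442,248))]
def fit(D,x0):
    g=lambda v:(fproj(place(v,np.array([a for a,_ in D])/1000),p)-np.array([px(b) for _,b in D])).ravel()
    r=least_squares(g,x0);print(r.fun.reshape(-1,2).round(1).tolist());return r.x
f=np.array([.590,-.0893,-.0698]);print(fit(F,f))
b=fit(B,[.56,-.03,-.07]);print(b.round(4),inf(f,b))
g=lambda q:(fproj(place(f,np.array([a for a,_ in S])/1000+[0,-.15+q[0],0]),p)-np.array([px(x) for _,x in S])).ravel()
r=least_squares(g,[.15]);print(r.x,r.fun)
import cv2
for n in("side","scene"):
    k={"side":"sd4","scene":"sc4"}[n]
    d=cv2.absdiff(cv2.imread(f"pics/{n}0.png"),cv2.imread(f"pics/{k}.png")).max(2)
    for nm,r in {"side":{"pencil":(252,250,275,302),"walnut":(260,310,312,355),"tape":(320,255,372,298),"cork":(262,138,285,162),"plane":(355,185,380,217)},"scene":{"screwdriver":(130,245,225,285),"cork":(192,250,250,297),"plane":(272,182,317,212)}}[n].items():
        print(nm,d[r[1]:r[3],r[0]:r[2]].mean().round(1))
E
```

```text
[[0.0, 0.5], [0.4, 0.7], [-0.1, -1.4], [-0.5, 0.0]]
[ 0.58892418 -0.09045111 -0.07397636]
[[0.2, -0.1], [0.3, 0.2], [-0.4, -0.1]]
[ 0.5704 -0.0279 -0.0795] (np.float64(-0.023786047489430792), np.float64(0.059846049795245215), np.float64(-0.009677851686475572))
[0.14993191] [-0.5214578  -1.75402923  0.52828203 -1.71611375]
pencil 3.5
walnut 3.7
tape 3.7
cork 7.4
plane 3.7
screwdriver 13.1
cork 12.9
plane 14.3
```

```bash
python3 - <<'E'
from station import robot
print(robot.close_job(), robot.observe()["t"])
E
```

```text
the job is handed in; nothing more can be done
the job is handed in; nothing more can be done
```

The blank is flush along the fence and held tight between the end stop and the red sliding stop. I handed the job in at about 13.5 s, with the gripper raised clear of everything; no verdict was reported.

- **Push to the fence:** I pushed the blank with the two open fingers, squared to the fence, until the force rose to 8 N at the predicted position. A wrist picture then put it at fence x = -23.7 mm and within 0.001 rad of the fence.
- **Push of the sliding stop:** I pushed the stop's right face with the gripper shut until it stalled at 11 N.
- **Final check, wrist camera:** The blank measured fence x = -23.8 mm and y = +59.8 mm. The stop value was 0.1499.

Three checks were less clean:
- **Blank angle:** The last fit gave the blank 0.01 rad off the fence. The stop hid one corner, so it used only three. A separate fit of the fence in the same picture differed from the earlier one by about 0.004 rad and 1 mm. All of this is within tolerance.
- **Bystanders:** Before-and-after side pictures of the pencil, walnut, tape, cork and plane barely changed. The screwdriver was compared only in the scene view. There, brightness differences were larger for the screwdriver, cork and plane, which I put down to lighting or shadow. The arm never went near them.
- **Blank height and tilt:** I saw no lifting or tipping in the pictures, but did not measure either separately.

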